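# Let three brass blanks out of a lever hopper and ease its lid shut

## Task

Push the hopper's lever pad all the way down with the fingertips so that the linked lid swings wide open, and keep it down until all three brass blanks have rolled out into the tray in front. Then ease the lever back up under your fingers so that the lid closes gently and does not slam, and leave it shut. Work it by the lever alone: do not push on the lid itself or handle the blanks, and do not disturb the things standing near.

Things in the scene. Friction and masses are not known exactly. Their poses are not given: they have to be found in the camera images.
- hopper: Grey sheet-steel bench hopper, screwed down, 262 (x) x 61 (y) x 140 mm high. Origin: centre of its underside, on the work surface. x runs level from its tray (-x end, towards the robot at yaw 0) to its back, y to its left, z up. High part (open on top): x -4 to +101 mm; slanting lid in front; open tray x -156 to -49 mm. Lever arm on its right (-y) side, 55 to 60 mm off the middle.
- lever_pad (a point): Centre of the upper face of the lever's ribbed black rubber pad, 32 (x) x 34 (y) mm, on a 38 x 44 mm plate. In the hopper frame at rest: x -125, y -86, z +141 mm, sloping 0.16 rad down to the back; right down on its stop: z +68 mm, x within 6 mm of that, sloping 0.18 rad the other way (lever pivot x +85, z +95). A spring pushes it up: 1.6 N at rest, 5 N right down; let go, it flies up.
- lid (a joint): Opening angle of the lid, linked to the lever by a rod: 0 = shut, about 0.98 rad = wide open (lever right down, lid nearly level); in step with the lever angle (0 to 0.34 rad) throughout. Wide open means above 0.85, shut below 0.05; closing faster than 2 rad/s (about 150 mm/s at the pad) is a slam.
- lid_edge (a point): Middle of the free lower edge of the flat aluminium lid (50 x 117 mm, 3 mm thick), hinged on top at hopper frame x -2, z +137 mm. Shut, the edge is at x -60, z +36 mm; open it is at x -119, z +129 mm.
- tray_centre (a point): Centre of the open tray's floor, 5 mm above the work surface, axes as the hopper's. Tall cartons and a black box stand to the left, between there and the robot's side of the counter: pass over them with the fingertips at 0.43 m or more, then come straight down on the pad. The tray is 101 mm long (x) by 52 mm wide (y) inside, walls up to 32 mm above the work surface.
- blank_1: Brass cylinder blank, 18 mm in diameter, 50 mm long, 100 g, lying across the hopper (its axis along y). Origin: its middle. It is the first in the row behind the shut lid, on a ramp that slopes 0.28 rad down to the lid; it rolls out by itself when the lid opens, usually within a second.
- blank_2: The same, second in the row.
- blank_3: The same, third in the row.
- tin: Bystander: flat round metal tin, 70 mm across, 24 mm high, loose, to the left of the hopper. Origin: centre of its underside. Leave it where it is.
- springs_box: Bystander: small card box, 44 x 62 x 28 mm high, loose, to the left of the hopper. Origin: centre of its underside. Leave it where it is.
- small_padlock: Bystander: brass padlock lying flat, 54 x 40 x 13 mm high, loose, to the right of the hopper, behind the lever pad. Origin: centre of its underside. Leave it where it is.

How it is judged:
By the outcome, as a careful person would: the job done as asked, in the order asked, and still so for the second after the job is handed in, with the robot touching nothing.
It also fails if it takes over 38 s, if anything falls off the work surface, if the arm or the gripper's body presses on something with over 40 N, if the wrist force passes 120 N, or if a joint passes its speed limit or range.

## Robot

A 7-joint arm with a two-finger parallel gripper is mounted at the origin on a cart in front of the work surface, level with it; the furniture and walls round the work are solid. World frame = base frame: x ahead of the robot, y to its left, z up, the work surface at z = 0. Lengths are in m, angles in rad, forces in N, time in s.
With the tool pointing down it reaches from about 0.4 to 0.875 m from the base axis. Payload 19.3 kg.
Tool frame: the origin (TCP) lies midway between the tips of the shut fingers; the grasp point (between the pads) lies 19 mm behind it; z points along the fingers, y is the line along which they close (so a half turn about z gives the same grasp; the last joint's range is limited). The gripper opens to 85 mm and grips with 20 to 120 N. Pads are 22 mm wide; open, the fingers measure 114 mm over their backs; the gripper's body (76 mm by 85 mm) begins 54 mm behind the grasp point. The pads swing forward as they close: fully open they stand 13 mm farther back than shut.
Start: joints at [-1.349, 0.521, -0.036, 1.599, 0.021, 1.021, -0.113], TCP at [0.18, 0.599, 0.231] pointing down, gripper open.
Joint ranges: [-2.91, 2.91], [-0.3, 2.13], [-1.5, 1.42], [0.17, 2.43], [-1.26, 4.41], [0.16, 1.93], [-2.52, 2.52]. Speed limits (rad/s): [1.89, 1.89, 2.39, 2.39, 3.01, 3.01, 3.01].

## Interface

Orientations are given as [roll, pitch, yaw] about the fixed x, y, z axes, in that order (R = Rz(yaw) Ry(pitch) Rx(roll)).
In Python, from workcell import telemetry, grab_frame, calibration, bot, outline_of, landmark_of gives the robot as it stands. The module is installed in compiled form; this text tells all that it offers.
- The arm moves only by the shell command python3 -m inch 'ROWS' [FORCE]. ROWS is JSON, a list of rows, each a list of 7 numbers: the shift along the tool's x, y, z in m, then the turn, a rotation vector about the tool's x, y, z in rad, then the closure, from 0 (fully open) to 1 (shut). A call has 1 to 5 rows; each row shifts and turns the commanded pose from where the row before left it, along the tool's axes as they then stand; what a row does not reach is not made up. A row lasts 1/10 s, in which the tool goes at most 50 mm and 8.59 degrees, less where a joint would pass 70% of its speed; a pose out of reach is approached as far as the arm can. A call is refused whole if a number of a shift passes 0.05 or a number of a turn 0.15, either way. A call with a gripper value outside its range is refused whole. The fingers move at their own pace and stop on an object; FORCE is the grip in N (left out, the last holds). Time passes only in rows, so rows that do not move let the fingers close. It gives the time, the measured TCP pose, the force, the opening and the grip force at its end, in the units of the state.
- telemetry.observe(): the state, without advancing time (a new reading comes with each control period).
- grab_frame(name): name is "scene" or "top" or "wrist"; returns the picture (384x512x3 uint8, red, green, blue); there is no depth.
- calibration(name): a dict with "fovy" (degrees; the focal length in pixels is half the picture's height over the tangent of half this angle, whatever the lens; pixels are square), "cx", "cy" (the principal point, pixels), "pose" (4x4, takes a point from camera to world coordinates). Camera axes: x right, y down, z forward; pixel columns grow to the right and rows downward; lengths in m; the calibration is good to about 2 mm. A picture is of the moment at which its call begins: read the wrist's pose just before it. calibration takes no time and is no camera call; for the wrist camera it gives the pose at the moment of the call.
- bot.job_done(): hands the job in; it is judged then, once.
Trained networks look in the newest picture that a camera, given by its name, has taken for a name from the list of things; names that differ only in an ending like _2 or _b are one class to them, and where a whole thing is asked for, a point or a joint stands for the part that bears it (a point fixed in the world has none). Each returns a list of dicts, best first, with "score" (0 to 1); they miss things now and then, are a little off and sometimes report something else, mostly with a low value. They report only what shows in the picture. A call takes as long as a camera call.
- outline_of(label, camera): "region" (384x512 bool, what is visible of it) and "rect" ([left, top, right, bottom] in pixels, round what is visible of it).
- landmark_of(label, camera): "xy" ([column, row] in pixels: a listed point, or the origin of a listed thing).
The state is a dict: "clock": time; "qpos": joint angles; "qd": joint speeds; "joint_efforts": joint torques, N m; "position": TCP position; "tool_rot": TCP orientation; "force": force on the tool from outside, world axes, zero at the start; "moment": the same for the moment, N m; "grip_width": finger opening in m; "finger_force": force on a finger pad.
Only numpy, scipy, OpenCV 4.12 (cv2) and the standard library are available. Lean on these libraries where they do the work, as an engineer would, in place of code of your own. Each camera call takes 0.05 s, during which the arm holds its last target. There are 200 camera calls.

## Working session

There is one attempt and no reset: what is moved stays moved. The work goes in short steps, Python scripts to look and compute and a shell command to move; the robot and the scene stay as the last step left them, time stands still between calls to the robot, and variables do not carry over. Pictures are saved under pics/ and viewed, at most 10 in all, crops included, and the job is handed in when it is done.

```bash
mkdir -p pics
cat > h.py <<'E'
import numpy as np,cv2
from workcell import telemetry, grab_frame, calibration, bot, outline_of, landmark_of
def ray(cam,xy,c=None):
    c=c or calibration(cam);f=192/np.tan(np.radians(c["fovy"])/2)
    T=np.array(c["pose"]);d=T[:3,:3]@np.array([(xy[0]-c["cx"])/f,(xy[1]-c["cy"])/f,1.])
    return T[:3,3],d/np.linalg.norm(d)
def atz(cam,xy,z):
    o,d=ray(cam,xy);return o+d*(z-o[2])/d[2]
def save(cam,name):
    im=grab_frame(cam);cv2.imwrite('pics/'+name,im[:,:,::-1]);return im
E
python3 - <<'E'
from h import *
s=telemetry.observe();print(s["clock"],s["position"],s["tool_rot"],s["force"])
Z={"hopper":0,"lever_pad":.141,"tray_centre":.005,"lid_edge":.036,"tin":0,"springs_box":0,"small_padlock":0}
for cam in ("scene","top"):
    save(cam,cam+'0.png')
    for k,z in Z.items():
        for r in landmark_of(k,cam)[:2]: print(cam,k,round(r["score"],2),np.round(r["xy"],1),np.round(atz(cam,r["xy"],z),3))
print(telemetry.observe()["clock"])
E
cd pics; python3 -c "
import cv2,numpy as np
cv2.imwrite('both.png',cv2.resize(np.hstack([cv2.imread('scene0.png'),cv2.imread('top0.png')]),(800,300)))"
```

```text
0.0 [0.17974118 0.59825333 0.23072243] [-3.14045376e+00  6.84203863e-05  2.84976756e+00] [ 0.69168148 -0.11835674  0.77977702]
scene hopper 0.96 [290.7 237.1] [ 0.646 -0.352 -0.   ]
scene hopper 0.72 [255.5 220.2] [ 0.612 -0.261  0.   ]
scene lever_pad 0.71 [211.9 188.7] [ 0.493 -0.355  0.141]
scene tray_centre 0.87 [235.1 235.5] [ 0.548 -0.306  0.005]
scene lid_edge 0.6 [255.1 221.8] [ 0.584 -0.324  0.036]
scene tin 0.55 [251.  208.1] [ 0.625 -0.208  0.   ]
scene small_padlock 0.72 [274.  282.3] [ 0.554 -0.465  0.   ]
top hopper 0.76 [277.  174.4] [ 0.641 -0.352  0.   ]
top lever_pad 0.64 [282.5 239.7] [ 0.498 -0.357  0.141]
top lever_pad 0.49 [263.1 194.6] [ 0.577 -0.323  0.141]
top tray_centre 0.95 [252.7 210.9] [ 0.564 -0.302  0.005]
top lid_edge 0.6 [258.7 194.1] [ 0.594 -0.314  0.036]
top lid_edge 0.6 [328.9 216.1] [ 0.55  -0.453  0.036]
top springs_box 0.7 [235.6 151.8] [ 0.69  -0.265  0.   ]
top small_padlock 0.57 [330.  215.2] [ 0.556 -0.46   0.   ]
0.8
```

View pics/both.png

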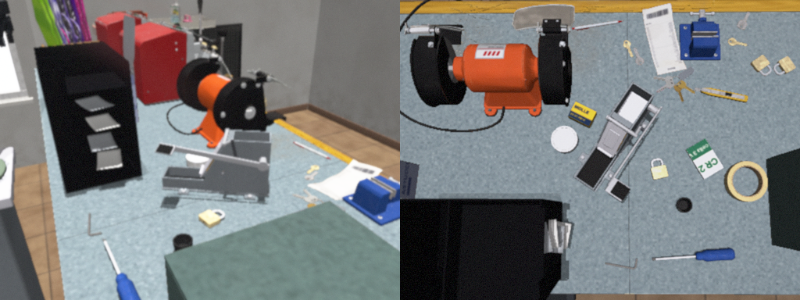

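The scene shows the lever pad near (212,189) in scene and (282,240) in top. That puts it at about (0.495, -0.357), with the hopper yaw about -0.5. The tall black box stands to the left, so I'll go up and round it in an arc.

```bash
python3 -m inch '[[0,0,-0.05,0,0,0,1],[0,0,-0.05,0,0,0,1],[0,0,-0.05,0,0,0,1],[0,0,-0.05,0,0,0,1],[0,0,-0.04,0,0,0,1]]'
python3 -m inch '[[-0.05,0,0,0,0,0.08,1],[-0.05,0,0,0,0,0.08,1],[-0.05,0,0,0,0,0.08,1],[-0.05,0,0,0,0,0.08,1],[-0.05,0,0,0,0,0.08,1]]'
```

```text
clock: 1.3
position: [0.1798, 0.5983, 0.4746]
tool_rot: [3.139, -0.0, 2.85]
force: [0.1, -0.8, 0.9]
grip_width: 0.0126
finger_force: 0.0
clock: 1.8
position: [0.4049, 0.489, 0.4711]
tool_rot: [-3.141, 0.0, 2.447]
force: [1.3, 0.1, 0.0]
grip_width: 0.0003
finger_force: 0.0
```

```bash
python3 -m inch '[[-0.05,0,0,0,0,0.08,1],[-0.05,0,0,0,0,0.08,1],[-0.05,0,0,0,0,0.08,1],[-0.05,0,0,0,0,0.08,1],[-0.05,0,0,0,0,0.08,1]]'
python3 -m inch '[[-0.05,0,0,0,0,0.08,1],[-0.05,0,0,0,0,0.08,1],[-0.05,0,0,0,0,0.08,1],[-0.05,0,0,0,0,0.08,1],[-0.05,0,0,0,0,0.08,1]]'
python3 -m inch '[[-0.05,0,0,0,0,0.08,1],[-0.05,0,0,0,0,0.08,1],[-0.05,0,0,0,0,0.08,1],[-0.05,0,0,0,0,0.08,1],[-0.05,0,0,0,0,0.08,1]]'
```

```text
clock: 2.3
position: [0.568, 0.3015, 0.4711]
tool_rot: [-3.141, 0.0, 2.047]
force: [0.9, 1.3, 0.5]
grip_width: 0.0001
finger_force: 0.0
clock: 2.8
position: [0.6451, 0.0654, 0.4711]
tool_rot: [-3.141, 0.0, 1.647]
force: [0.6, 0.2, -0.1]
grip_width: 0.0
finger_force: 0.0
clock: 3.3
position: [0.6242, -0.1821, 0.4711]
tool_rot: [-3.141, 0.0, 1.247]
force: [1.4, -0.0, -0.4]
grip_width: -0.0002
finger_force: 0.0
```

```bash
python3 -m inch '[[-0.047,-0.016,0,0,0,0,1],[-0.047,-0.016,0,0,0,0,1],[-0.047,-0.016,0,0,0,0,1],[-0.047,-0.016,0,0,0,0.09,1],[0,0,0,0,0,0.09,1]]'
cat > m.py <<'E'
from h import *
import sys
s=telemetry.observe();print(s["position"],s["tool_rot"])
save("wrist",sys.argv[1])
for k,z in {"lever_pad":.141,"tray_centre":.005,"hopper":0,"lid_edge":.036,"small_padlock":0}.items():
    for r in landmark_of(k,"wrist")[:2]: print(k,round(r["score"],2),np.round(r["xy"],1),np.round(atz("wrist",r["xy"],z),4))
E
python3 m.py w1.png
```

```text
clock: 3.8
position: [0.4995, -0.3442, 0.4725]
tool_rot: [3.14, 0.002, 1.057]
force: [-0.2, 0.0, 0.6]
grip_width: -0.0002
finger_force: 0.0
[ 0.49945778 -0.34421607  0.47245652] [3.14032581e+00 1.81053700e-03 1.05735479e+00]
lever_pad 0.57 [253.7 157.5] [ 0.4988 -0.3521  0.141 ]
tray_centre 0.76 [268.  101.3] [ 0.568  -0.2864  0.005 ]
hopper 0.96 [315.8 107.4] [ 0.6489 -0.3429  0.    ]
lid_edge 0.92 [287.  105.2] [ 0.5958 -0.3085  0.036 ]
lid_edge 0.68 [314.6 106.9] [ 0.6411 -0.3366  0.036 ]
small_padlock 0.82 [296.9 167.6] [ 0.56   -0.4376  0.    ]
```

View pics/w1.png

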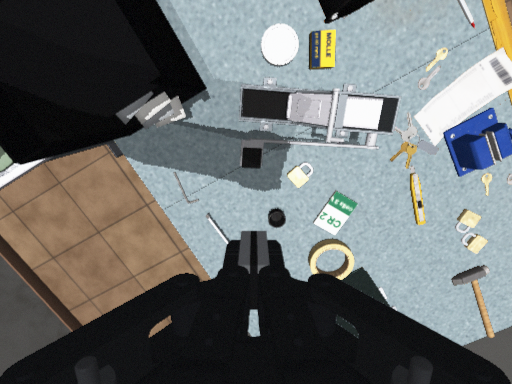

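```bash
python3 -m inch '[[-0.011,0.003,0.04,0,0,0,1],[0,0,0.05,0,0,0,1],[0,0,0.05,0,0,0,1],[0,0,0.05,0,0,0,1],[0,0,0.05,0,0,0,1]]'
python3 m.py w2.png
```

```text
clock: 4.6
position: [0.5025, -0.3485, 0.2295]
tool_rot: [3.141, -0.0, 1.073]
force: [2.0, -1.3, -1.2]
grip_width: -0.0001
finger_force: 0.0
[ 0.50249443 -0.34847224  0.22945236] [ 3.14128722e+00 -1.36449693e-04  1.07317897e+00]
lever_pad 0.95 [245.6 212.6] [ 0.4877 -0.357   0.141 ]
lever_pad 0.58 [295.3   6.6] [ 0.5916 -0.2402  0.141 ]
tray_centre 0.79 [274.1 104.5] [ 0.5581 -0.2978  0.005 ]
hopper 0.66 [351.1 110.1] [ 0.6418 -0.352   0.    ]
lid_edge 0.64 [310.1 109. ] [ 0.5928 -0.3232  0.036 ]
small_padlock 0.97 [324.6 211.1] [ 0.5578 -0.4618  0.    ]
```

View pics/w2.png

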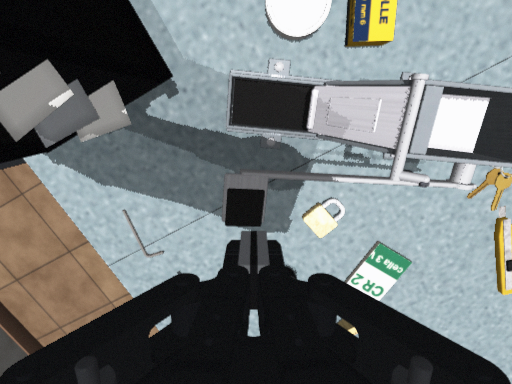

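```bash
python3 -m inch '[[0,0,0.01,0,0,0,1],[0,0,0.01,0,0,0,1]]'
python3 - <<'E'
from h import *
print(telemetry.observe()["position"]);grab_frame("top");grab_frame("scene")
for c in("top","scene"):
  for r in landmark_of("lever_pad",c)[:2]:print(c,r["score"],r["xy"],atz(c,r["xy"],.141))
s=telemetry.observe();print(s["position"],s["tool_rot"])
E
```

```text
clock: 5.1
position: [0.5026, -0.3498, 0.2121]
tool_rot: [3.139, -0.0, 1.07]
force: [-0.8, -0.1, -0.3]
grip_width: 0.0003
finger_force: 0.0
[ 0.5026331  -0.34975999  0.21207095]
scene 0.85 [209.5, 188.0] [ 0.48998594 -0.35070991  0.141     ]
[ 0.50190165 -0.34957499  0.21125347] [-3.14126943e+00  8.31527020e-05  1.06971862e+00]
```

```bash
python3 -m inch '[[-0.01,-0.007,0.01,0,0,0,1],[0,0,0.015,0,0,0,1],[0,0,0.015,0,0,0,1],[0,0,0.012,0,0,0,1],[0,0,0,0,0,0,1]]'; python3 m.py w3.png
```

```text
clock: 5.8
position: [0.4904, -0.3543, 0.1571]
tool_rot: [-3.139, 0.0, 1.07]
force: [0.6, 0.1, 0.3]
grip_width: -0.0003
finger_force: 0.0
[ 0.49035755 -0.35430884  0.15707652] [-3.13853672e+00  2.32335659e-05  1.06990214e+00]
lever_pad 0.68 [252.8 236.6] [ 0.4893 -0.3592  0.141 ]
tray_centre 0.59 [288.7  93.8] [ 0.5618 -0.3003  0.005 ]
hopper 0.74 [386.8 106.8] [ 0.6437 -0.3592  0.    ]
lid_edge 0.66 [338.6  97.7] [ 0.5955 -0.3233  0.036 ]
small_padlock 0.68 [347.4 221.3] [ 0.5595 -0.4554  0.    ]
```

View pics/w3.png

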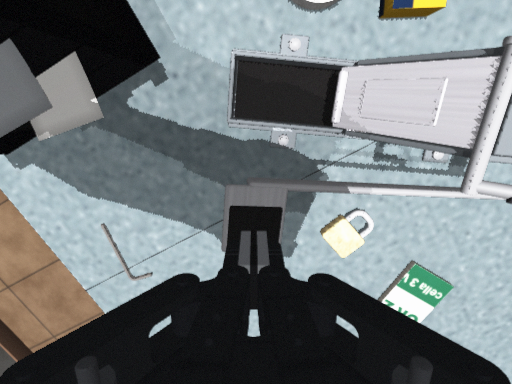

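```bash
python3 -m inch '[[-0.003,0,0.01,0,0,0,1],[0,0,0.015,0,0,0,1],[0,0,0.015,0,0,0,1],[0,0,0.015,0,0,0,1],[0,0,0.015,0,0,0,1]]'; python3 -m inch '[[0,0,0.01,0,0,0,1],[0,0,0.006,0,0,0,1],[0,0,0,0,0,0,1]]'
```

```text
clock: 6.6
position: [0.4891, -0.3574, 0.0876]
tool_rot: [-3.14, -0.0, 1.07]
force: [-1.1, 0.4, 4.8]
grip_width: -0.0002
finger_force: 2.2
clock: 6.9
position: [0.4895, -0.3576, 0.0727]
tool_rot: [-3.141, 0.0, 1.07]
force: [-1.1, 2.0, 5.9]
grip_width: -0.0002
finger_force: 2.6
```

```bash
python3 -m inch '[[0,0,0.003,0,0,0,1],[0,0,0.001,0,0,0,1],[0,0,0,0,0,0,1]]'; python3 -m inch '[[0,0,0,0,0,0,1],[0,0,0,0,0,0,1],[0,0,0,0,0,0,1],[0,0,0,0,0,0,1],[0,0,0,0,0,0,1]]'
python3 - <<'E'
from h import *
a=save("wrist","w4.png");save("scene","s4.png")
print([(round(r["score"],2),r["xy"]) for r in landmark_of("blank_1","wrist")],[(round(r["score"],2),r["xy"]) for r in landmark_of("blank_1","scene")])
s=cv2.imread('pics/s4.png')[150:300,150:350]
w=cv2.imread('pics/w4.png')
cv2.imwrite('pics/c4.png',np.hstack([cv2.resize(w,(400,300)),cv2.resize(s,(400,300))]))
E
```

```text
clock: 7.2
position: [0.4898, -0.3578, 0.0699]
tool_rot: [3.141, -0.0, 1.07]
force: [-0.2, 0.3, 4.5]
grip_width: -0.0
finger_force: 2.7
clock: 7.7
position: [0.4898, -0.3578, 0.0699]
tool_rot: [3.141, 0.0, 1.07]
force: [-1.4, 1.1, 6.2]
grip_width: -0.0001
finger_force: 3.1
[(0.78, [279.9, 82.8]), (0.22, [440.3, 98.8])] [(0.46, [258.8, 230.0])]
```

View pics/c4.png

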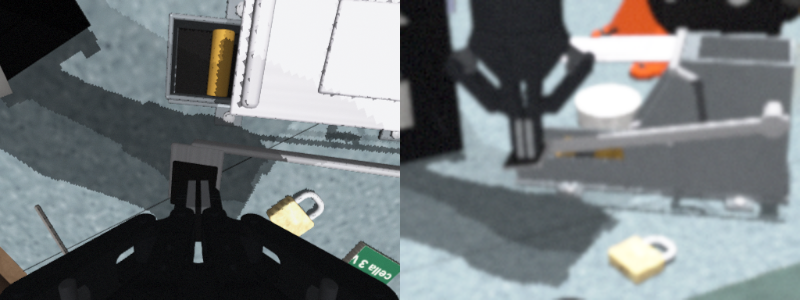

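One blank shows in the tray at about wrist pixel (280,80), and the lid hides the rest. The force is only the spring's, so I'll press until the stop shows.

```bash
python3 -m inch '[[0,0,0.002,0,0,0,1],[0,0,0.001,0,0,0,1],[0,0,0,0,0,0,1]]'; python3 -m inch '[[0,0,0.001,0,0,0,1],[0,0,0,0,0,0,1],[0,0,0,0,0,0,1],[0,0,0,0,0,0,1],[0,0,0,0,0,0,1]]'
python3 - <<'E'
from h import *
save("wrist","w5.png");save("scene","s5.png");save("top","t5.png")
for c in ("wrist","scene","top"): print([(round(r["score"],2),r["xy"]) for r in landmark_of("blank_1",c)])
s=cv2.imread('pics/s5.png')[190:270,200:300];t=cv2.imread('pics/t5.png')[130:250,210:310]
w=cv2.imread('pics/w5.png')[20:170,180:380]
cv2.imwrite('pics/c5.png',np.hstack([cv2.resize(x,(266,266)) for x in(w,s,t)]))
E
```

```text
clock: 8.2
position: [0.4903, -0.3581, 0.0689]
tool_rot: [3.139, -0.001, 1.069]
force: [-8.7, 9.1, 43.9]
grip_width: 0.0001
finger_force: 22.9
clock: 8.7
position: [0.4904, -0.3582, 0.0687]
tool_rot: [3.139, -0.001, 1.069]
force: [-12.4, 12.8, 57.7]
grip_width: -0.0005
finger_force: 30.1
[(0.85, [279.2, 83.4])]
[(0.44, [260.2, 229.2])]
[]
```

View pics/c5.png

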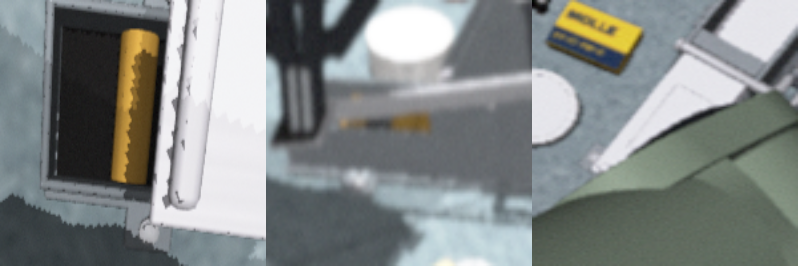

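```bash
python3 -m inch '[[0,0,-0.002,0,0,0,1],[0,0,0,0,0,0,1]]'
python3 - <<'E'
from h import *
save("scene","s6.png");save("wrist","w6.png")
s=cv2.imread('pics/s6.png')
hsv=cv2.cvtColor(s,cv2.COLOR_BGR2HSV)
m=((hsv[...,0]>8)&(hsv[...,0]<32)&(hsv[...,1]>110)&(hsv[...,2]>50)).astype(np.uint8)
m[:200]=0;m[250:]=0;m[:,:205]=0;m[:,310:]=0
n,l,st,ce=cv2.connectedComponentsWithStats(m)
t=np.array([.560,-.300]);u=np.array([np.cos(.505),-np.sin(.505)]);v=np.array([-u[1],u[0]])
def hf(p): d=p[:2]-t;return np.round([-.1025+d@u,d@v],3)
for i in range(1,n): print(st[i],ce[i],hf(atz("scene",ce[i],.02)))
for x in((280,83),(293,83),(302,83),(267,83)):print(x,hf(atz("wrist",x,.02)))
cv2.imwrite('pics/c6.png',cv2.resize(s[200:260,215:315],(800,480),interpolation=cv2.INTER_CUBIC))
E
```

```text
clock: 9.2
position: [0.4901, -0.358, 0.0692]
tool_rot: [3.14, -0.001, 1.07]
force: [-5.7, 5.6, 30.5]
grip_width: -0.0001
finger_force: 15.7
[248 225  13   4  42] [254.88095238 226.42857143] [-0.072  0.   ]
(280, 83) [-0.118  0.001]
(293, 83) [-0.11   0.001]
(302, 83) [-0.105  0.001]
(267, 83) [-0.126  0.001]
```

View pics/c6.png

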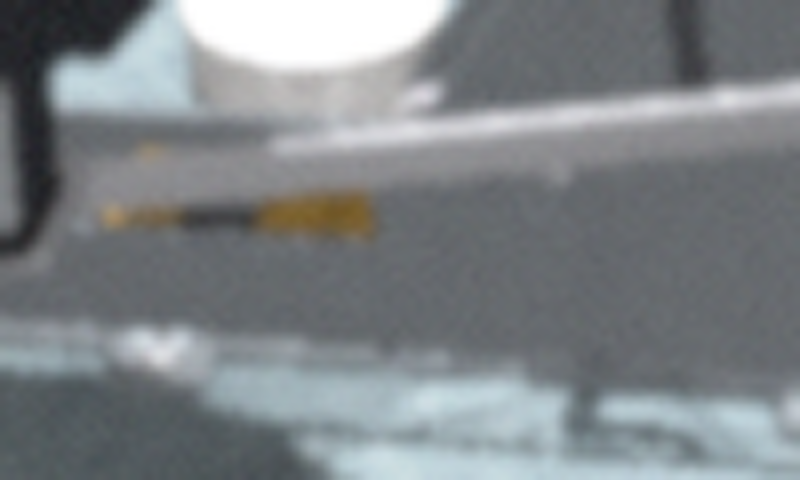

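The crop shows one blank at hopper x about -0.11. A wider brass stretch, about 1.5 blanks, runs from -0.086 up to where the side plate hides it at about -0.058, so it's two touching blanks. All of it is still. I'll wait another second to be safe, then ease the lever up.

```bash
python3 -m inch '[[0,0,-0.001,0,0,0,1],[0,0,0,0,0,0,1],[0,0,0,0,0,0,1],[0,0,0,0,0,0,1],[0,0,0,0,0,0,1]]';python3 -m inch '[[0,0,0,0,0,0,1],[0,0,0,0,0,0,1],[0,0,0,0,0,0,1],[0,0,0,0,0,0,1],[0,0,0,0,0,0,1]]'
python3 - <<'E'
from h import *
a=cv2.imread('pics/s6.png').astype(int);b=save("scene","s7.png")[:,:,::-1].astype(int)
print(abs(a-b)[220:235,220:270].max(), abs(a-b)[220:235,220:270].mean())
print(telemetry.observe()["position"])
E
```

```text
clock: 9.8
position: [0.4899, -0.3579, 0.0695]
tool_rot: [3.14, -0.0, 1.07]
force: [-3.5, 3.8, 18.2]
grip_width: -0.0002
finger_force: 9.2
clock: 10.3
position: [0.4899, -0.3579, 0.0695]
tool_rot: [3.14, -0.0, 1.07]
force: [-3.4, 2.5, 18.3]
grip_width: 0.0002
finger_force: 9.2
9 1.9702222222222223
[ 0.48996505 -0.35786895  0.06952432]
```

The blanks are still. Easing up at 50 mm/s and slower near the end.

```bash
python3 -m inch '[[0,0,-0.003,0,0,0,1],[0,0,-0.005,0,0,0,1],[0,0,-0.005,0,0,0,1],[0,0,-0.005,0,0,0,1],[0,0,-0.005,0,0,0,1]]';python3 -m inch '[[0,0,-0.005,0,0,0,1],[0,0,-0.005,0,0,0,1],[0,0,-0.005,0,0,0,1],[0,0,-0.005,0,0,0,1],[0,0,-0.005,0,0,0,1]]'
```

```text
clock: 10.85
position: [0.4895, -0.3576, 0.0918]
tool_rot: [-3.142, -0.0, 1.07]
force: [-2.0, 2.0, 3.5]
grip_width: -0.0
finger_force: 1.9
clock: 11.35
position: [0.4901, -0.3579, 0.117]
tool_rot: [3.14, 0.0, 1.07]
force: [1.8, -1.6, 1.9]
grip_width: -0.0
finger_force: 1.1
```

```bash
python3 -m inch '[[0,0,-0.004,0,0,0,1],[0,0,-0.004,0,0,0,1],[0,0,-0.004,0,0,0,1],[0,0,-0.004,0,0,0,1],[0,0,-0.003,0,0,0,1]]';python3 -m inch '[[0,0,-0.003,0,0,0,1],[0,0,-0.003,0,0,0,1],[0,0,-0.003,0,0,0,1],[0,0,-0.003,0,0,0,1],[0,0,-0.003,0,0,0,1]]'
python3 - <<'E'
from h import *
save("wrist","w8.png")
for r in landmark_of("blank_1","wrist"):print(round(r["score"],2),r["xy"])
E
```

```text
clock: 11.85
position: [0.4896, -0.3576, 0.1356]
tool_rot: [3.142, 0.0, 1.07]
force: [0.7, -1.5, 1.4]
grip_width: 0.0003
finger_force: 0.7
clock: 12.35
position: [0.4895, -0.3575, 0.1504]
tool_rot: [-3.141, -0.0, 1.07]
force: [0.2, -0.3, 0.2]
grip_width: -0.0002
finger_force: 0.0
0.88 [335.0, 94.1]
0.74 [273.2, 89.5]
0.58 [312.2, 89.7]
```

View pics/w8.png

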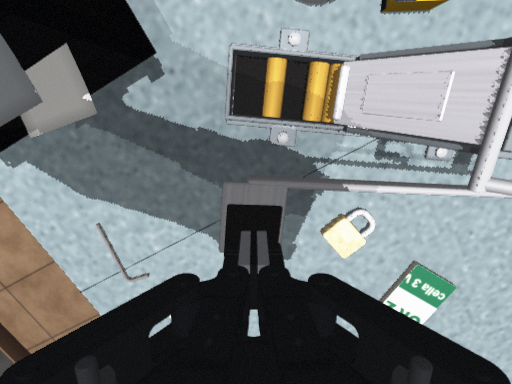

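Three blanks lie in the tray at columns 273, 315 and 335, and the lid is back at its rest place with its edge near column 342. Now retreating straight up.

```bash
python3 -m inch '[[0,0,-0.01,0,0,0,1],[0,0,-0.02,0,0,0,1],[0,0,-0.03,0,0,0,1],[0,0,-0.03,0,0,0,1],[0,0,-0.02,0,0,0,1]]'; python3 -m inch '[[0,0,0,0,0,0,1],[0,0,0,0,0,0,1],[0,0,0,0,0,0,1]]'
python3 - <<'E'
from h import *
print(bot.job_done())
E
```

```text
clock: 12.95
position: [0.4897, -0.358, 0.263]
tool_rot: [3.14, 0.0, 1.069]
force: [0.8, 0.3, -0.1]
grip_width: -0.0002
finger_force: 0.0
clock: 13.25
position: [0.4893, -0.3573, 0.2596]
tool_rot: [-3.14, -0.0, 1.07]
force: [0.8, -0.1, -0.0]
grip_width: 0.0002
finger_force: 0.0
the job is handed in; nothing more can be done
None
```

I pushed the lever right down, all three blanks rolled into the tray, I eased the lid shut at about 50 mm/s or less at the pad, and I handed the job in at about 13 s with the arm clear.

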